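Dispense desiccant capsules through a sprung chute lid held at its index

TASK

Charge the open specimen cup with desiccant: stand the cup (the one without a cap) upright on the dispenser's steel foot plate under the lip of the chute, against or just short of the two pegs, and let go of it. Then take the dispenser's spring-closed chute lid by its grey tab, lift it only until its pointer pin meets the tip of the index finger set on the quadrant at its side, and hold it there while the four capsules run down into the cup; the job finishes while you are still holding the lid at the index. Leave the index as it is set and the capped cups where they stand.

Things in the scene. Friction and masses are not known exactly. Their poses are not given: they have to be found in the camera images.
- dispenser: fixed capsule dispenser: steel foot plate 290x110x4 mm, white housing at the back, 230 high, and a steel chute 36 wide falling at 28 deg to the front. Origin on the worktop on its centre line, x to its back, y left, z up; plate from x -140 to +150. Quadrant plate and index on the left side, to y = 41
- cup_place (a point): top of the foot plate (4 mm over the worktop) where the middle of the cup's underside belongs, at x = -100 mm. Two steel pegs 8 mm thick, 14 mm high stand 31 mm behind it, 18 mm either side of the centre line; a cup at this point is 4 mm short of them
- chute_lip (a point): middle of the front edge of the chute's floor, 24 mm behind cup_place and 80 mm over the worktop; the chute's underside there is 76 mm over the worktop, so the 62 mm cup comes in level from the front, beneath it. From above, the first 29 mm are an open tongue with 8 mm sides, rising 0.53 mm per mm; then the lid overhangs, its front edge 127 mm over the worktop
- lid_hinge (a point): hinge axis of the lid, on the centre line at x = 81 mm, 195 mm over the worktop; the axis runs along the dispenser's y
- lid_tab (a point): middle of the pinching part of the lid's grey tab, 123 mm in front of the hinge: a fin 12 mm thick (along the dispenser's y), 24 mm long; square to the lid its top is 12.5 mm above this point, the lid's plate 22 mm below (a 4 mm foot 32x20 mm lies round the fin). Pinch it from above, fingers on its left and right faces; it may turn between them. The lid is 40 mm wide
- lid_pointer (a point): outer end of the lid's steel pointer pin, 4 mm thick, standing out to the left; 87 mm in front of the hinge in the lid's plane, 33 mm left of the centre line
- index_tip (a point): point just beyond the tip of the index finger, 87 mm from the hinge and 33 mm left of the centre line: it coincides with lid_pointer when the lid is at the index
- lid (a joint): lid angle in rad: 0 shut (parallel to the chute), growing as its front rises, at most 1.15. A spring shuts it: 0.18 N m when shut plus 0.35 N m per rad; the lid weighs 100 g and falls shut when let go. Its down-turned front edge is the gate that holds the capsules back; they pass from about 0.25 rad
- index (a joint): angle at which the index is set, in rad, on the same scale as the lid: the lid is at its mark when its joint reads the same. Held by friction; it does not stop the lid
- cup: open clear specimen cup without cap, loose, 30 g or so: 62 mm high, 66 mm wide at the rim, 54 mm at the foot, wall 2 mm. Origin: middle of its underside; z up. Starts upright on the worktop in one of three places that it shares with the two capped cups
- capped_cup_1: bystander: specimen cup with a screw cap on, 59 mm wide, 68 mm high; origin: middle of its underside
- capped_cup_2: bystander: specimen cup with a screw cap on, 59 mm wide, 68 mm high; origin: middle of its underside
- capsule_1: desiccant capsule, loose: white cylinder with a grey end band, 18 mm thick, 22 mm long, 10 g; origin at its middle, its length along its y. The four start lying across the chute one behind the other behind the gate and slide out by themselves when the lid is lifted
- capsule_2: desiccant capsule, loose: white cylinder with a grey end band, 18 mm thick, 22 mm long, 10 g; origin at its middle, its length along its y. The four start lying across the chute one behind the other behind the gate and slide out by themselves when the lid is lifted
- capsule_3: desiccant capsule, loose: white cylinder with a grey end band, 18 mm thick, 22 mm long, 10 g; origin at its middle, its length along its y. The four start lying across the chute one behind the other behind the gate and slide out by themselves when the lid is lifted
- capsule_4: desiccant capsule, loose: white cylinder with a grey end band, 18 mm thick, 22 mm long, 10 g; origin at its middle, its length along its y. The four start lying across the chute one behind the other behind the gate and slide out by themselves when the lid is lifted
Things that resemble listed ones, but are neither listed nor needed, are in the scene too. Leave any green or pink look-alike of the cup alone.

How it is judged:
On the way, in this order (a step that is already met when the one before it is completed fails the run):
1. the open cup stands upright on the foot plate under the chute's lip, let go, the lid still shut (horizontal distance between cup and cup_place below 0.022 m and height (world z) of cup between -0.004 and 0.01 m and angle between cup's own z axis and vertical below 0.1 rad and contact force between the fingers and cup below 0.1 N and value of joint lid below 0.08 rad), for 0.2 s.
2. the fingers hold the lid with its pointer at the index (distance between lid_pointer and index_tip below 0.008 m and contact force between the fingers and lid above 1 N), for 0.3 s.
At the end, for the whole second after the job is handed in: the fingers hold the lid up (more than 1 N between them), still, with its pointer within 8 mm of the index tip (about 0.09 rad); the cup stands untouched and upright on the foot plate within 22 mm of its place; all four capsules lie inside the cup (all of step 2 and velocity of joint lid between -0.1 and 0.1 rad/s and horizontal distance between cup and cup_place below 0.022 m and height (world z) of cup between -0.004 and 0.01 m and angle between cup's own z axis and vertical below 0.1 rad and contact force between the fingers and cup below 0.1 N and horizontal distance between each of capsule_1, capsule_2, capsule_3, capsule_4 and cup below 0.032 m and z of capsule_1 in the frame of cup between 0.003 and 0.056 m and z of capsule_2 in the frame of cup between 0.003 and 0.056 m and z of capsule_3 in the frame of cup between 0.003 and 0.056 m and z of capsule_4 in the frame of cup between 0.003 and 0.056 m and linear speed of cup below 0.03 m/s); the arm keeps its last pose, push and grip.
It fails at once if the index is shifted from its setting (distance of index_tip from where it was at the start of the episode above 0.006 m).
It fails at once if a capped cup is moved by more than 25 mm (distance of any of capped_cup_1, capped_cup_2 from where it was at the start of the episode above 0.025 m).
It fails at once if the lid is opened far past the index range, near its limit (value of joint lid above 1 rad).
It also fails if it takes over 51 s, if anything falls off the work surface, if the arm or the gripper's body presses on something with over 40 N, if the wrist force passes 120 N, or if a joint passes its speed limit or range.

ROBOT

A 6-joint arm with a two-finger parallel gripper is mounted at the origin on a cart in front of the work surface, level with it; the furniture and walls round the work are solid. World frame = base frame: x ahead of the robot, y to its left, z up, the work surface at z = 0. Lengths are in m, angles in rad, forces in N, time in s.
With the tool pointing down it reaches from about 0.3 to 0.75 m from the base axis. Payload 8.5 kg.
Tool frame: the origin (TCP) lies at the very end of the fingers, on their centre line; the grasp point (between the pads) lies 19 mm behind it (ctrl.grasp_offset is the distance from the TCP to the grasp point, in m); z points along the fingers, y is the line along which they close (so a half turn about z gives the same grasp; the last joint's range is limited). The gripper opens to 85 mm and grips with 20 to 120 N. Pads are 22 mm wide; open, the fingers measure 114 mm over their backs; the gripper's body (76 mm by 85 mm) begins 54 mm behind the grasp point. The pads swing forward as they close: fully open they stand 13 mm farther back than shut.
Start: joints at [1.123, 0.381, 1.297, -0, 1.464, -0.215], TCP at [0.127, 0.535, 0.231] pointing down, gripper open.
Joint ranges: [-3.11, 3.11], [-0.89, 2.33], [0.22, 2.48], [-1.42, 4.56], [0.17, 2.85], [-2.88, 2.88]. Speed limits (rad/s): [2.39, 2.39, 3.14, 3.14, 3.14, 3.14].

INTERFACE

Orientations are given as a unit quaternion [x, y, z, w].
In Python, from rig import ctrl, hand, vision, status gives the robot as it stands. Calls block until the motion is done:
- ctrl.move_ptp(position, orientation): joint-space move of the TCP to a pose.
- ctrl.move_straight(position, velocity=0.15, attitude=None): straight line of the TCP; attitude=None keeps the orientation; velocity is the mean speed in m/s.
- ctrl.goto_joints(angles): joint-space move.
- hand.grip(opening): finger opening in m; the grip force is fixed at half the most; returns when the fingers have stopped.
- ctrl.sleep(seconds).
- ctrl.ik(position, orientation): joint angles nearest the present ones, or None.
- vision.get_image(name): name is "scene" or "side" or "wrist"; returns a dict with "image" (480x640x3 uint8, blue, green, red), "z_map" (480x640 float32, m along the optical axis (not along the pixel's ray), 0 where there is no reading), "fx", "fy", "cx", "cy" (pixels), "D" ([k1, k2, p1, p2, k3] as OpenCV has them; the pictures are not rectified), "view" (4x4, takes a point from world to camera coordinates); the wrist camera has in their place "tool_from_camera" (4x4, takes a point from camera to tool coordinates, whose origin is the TCP and whose axes are the flange's). Camera axes: x right, y down, z forward; pixel columns grow to the right and rows downward; lengths in m; the calibration is good to about 2 mm. A picture is of the moment at which its call begins: read the wrist's pose just before it.
A pose or a line that the arm cannot do raises ctrl.Unreachable and nothing moves.
- ctrl.sign_off(): hands the job in; it is judged then, once.
Readings, each from a call of its own:
- status.get_time(): time.
- status.get_joints(): joint angles.
- status.get_joint_vel(): joint speeds.
- status.get_effort(): joint torques, N m.
- status.get_tcp_pos(): TCP position.
- status.get_tcp_rot(): TCP orientation.
- status.get_ft_force(): force on the tool from outside, world axes, zero at the start.
- status.get_wrist_torque(): the same for the moment, N m.
- status.get_opening(): finger opening in m.
- status.get_grip_force(): force on a finger pad.
Only numpy, scipy, OpenCV 4.12 (cv2) and the standard library are available. Lean on these libraries where they do the work, as an engineer would, in place of code of your own. Each camera call takes 0.05 s, during which the arm holds its last target. There are 200 camera calls.

## Working session

There is one attempt and no reset: what is moved stays moved. The work goes in short steps, each a Python script; the robot and the scene stay as the last script left them, time stands still between calls to the robot, and variables do not carry over. Pictures are saved under pics/ and viewed, at most 10 in all, crops included, and the job is handed in when it is done.

```bash
ls; mkdir -p pics; cat > h.py <<'E'
import numpy as np, cv2, pickle
from rig import ctrl, hand, vision, status
E
python3 - <<'E'
from h import *
for n in("scene","side"):
    d=vision.get_image(n); pickle.dump(d,open(n+'.pkl','wb')); cv2.imwrite(f'pics/{n}0.png',d['image']); print(n,d['fx'],d['fy'],d['cx'],d['cy'],d['D']); print(np.round(d['view'],3))
print(status.get_time(), status.get_tcp_rot())
E
```

```text
pics
scene 444.4606572877872 444.4606572877872 311.34884858517324 241.17252450735984 [-0.04948934  0.          0.          0.          0.        ]
[[ 0.588 -0.808  0.02  -0.357]
 [-0.491 -0.377 -0.785  0.363]
 [ 0.642  0.452 -0.619  0.64 ]
 [ 0.     0.     0.     1.   ]]
side 598.6576132275771 598.6576132275771 332.4711436121016 230.25551559425062 [-0.17218623  0.          0.          0.          0.        ]
[[ 0.989 -0.148 -0.019 -0.549]
 [-0.109 -0.633 -0.766  0.143]
 [ 0.101  0.76  -0.642  1.226]
 [ 0.     0.     0.     1.   ]]
0.1 [ 1.16159455e-01  9.93230344e-01 -6.37856085e-04 -2.39885229e-04]
```

View pics/scene0.png

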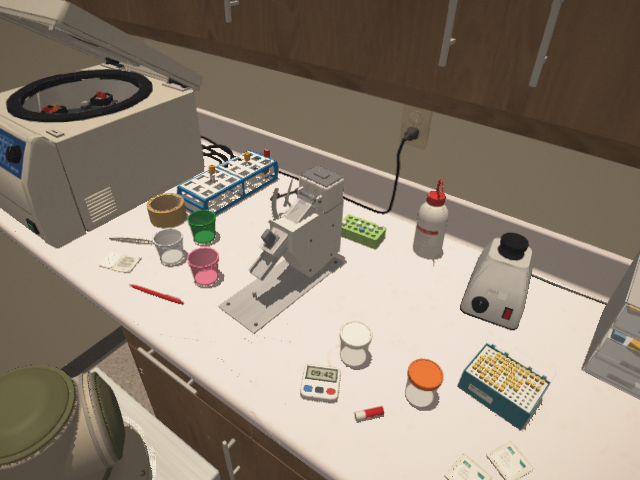

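View pics/side0.png

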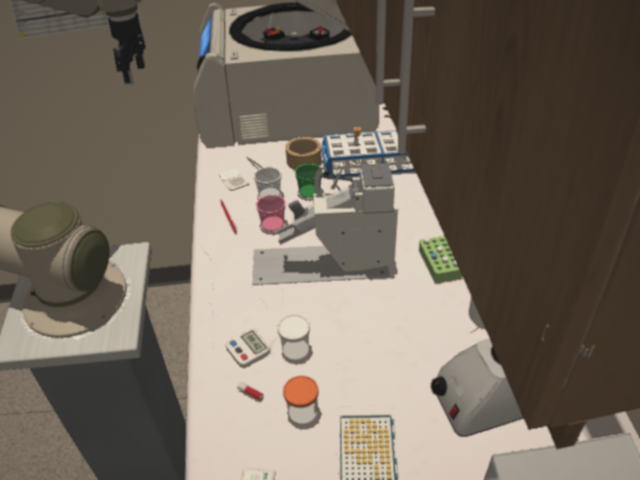

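```bash
cat >> h.py <<'E'
def K(d): return np.array([[d['fx'],0,d['cx']],[0,d['fy'],d['cy']],[0,0,1.]])
def ray(d,u,v,V=None):
    V=d['view'] if V is None else V
    n=cv2.undistortPoints(np.array([[[u,v]]],float),K(d),np.array(d['D'],float))[0,0]
    R=V[:3,:3]; o=-R.T@V[:3,3]; return o,R.T@np.array([n[0],n[1],1.])
def onz(d,u,v,z,V=None):
    o,r=ray(d,u,v,V); return o+r*(z-o[2])/r[2]
def dep(d,u,v,V=None):
    o,r=ray(d,u,v,V); return o+r*float(d['z_map'][int(round(v)),int(round(u))])
def proj(d,P,V=None):
    V=np.array(d['view'] if V is None else V); r=cv2.Rodrigues(V[:3,:3])[0]
    return cv2.projectPoints(np.array(P,float).reshape(-1,1,3),r,V[:3,3],K(d),np.array(d['D'],float))[0][:,0]
def load(n): return pickle.load(open(n+'.pkl','rb'))
E
python3 - <<'E'
from h import *
d=load('scene'); I=d['image']
a=cv2.resize(I[160:335,215:350],None,fx=4.4,fy=3.4,interpolation=cv2.INTER_CUBIC) if 0 else cv2.resize(I[160:335,150:350],None,fx=3.4,fy=3.4,interpolation=cv2.INTER_CUBIC)
cv2.imwrite('pics/c1.png',a)
s=load('side')
b=cv2.resize(s['image'][155:295,240:410],None,fx=4.2,fy=4.2,interpolation=cv2.INTER_CUBIC); cv2.imwrite('pics/c2.png',b)
E
```

```text
(no output)
```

View pics/c1.png

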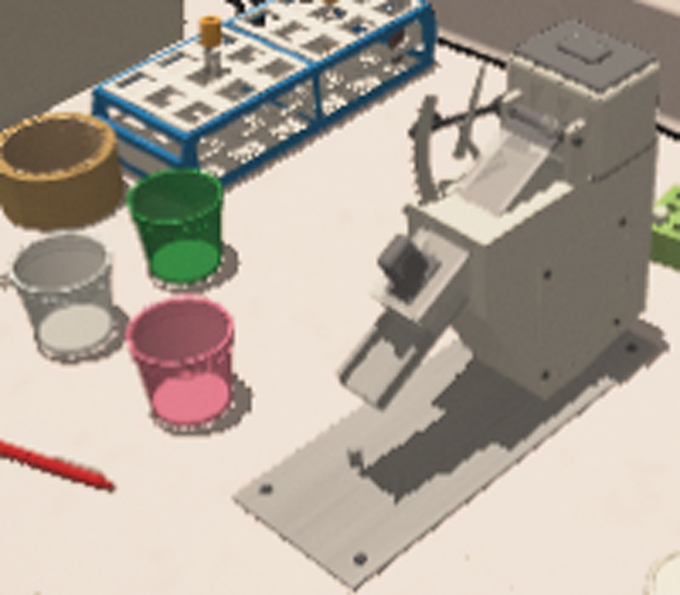

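View pics/c2.png

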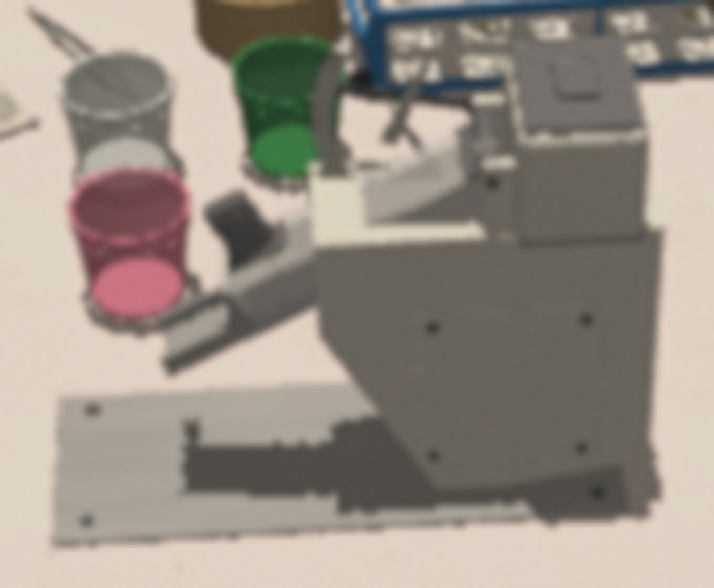

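```bash
python3 - <<'E'
from h import *
d=load('scene'); s=load('side')
S=lambda u,v:(150+u/3.4,160+v/3.4); T=lambda u,v:(240+u/4.2,155+v/4.2)
def p(n,x): print(n,np.round(x,4))
p('sc FL',onz(d,*S(234,497),.004));p('sc FR',onz(d,*S(355,586),.004));p('sc BR',onz(d,*S(667,345),.004))
p('si FL',onz(s,*T(62,400),.004));p('si FR',onz(s,*T(55,543),.004));p('si BR',onz(s,*T(655,514),.004))
p('cup rim sc',onz(d,*S(62,264),.062));p('cup rim si',onz(s,*T(118,90),.062)); p('cup floor sc',onz(d,*S(76,330),.002))
p('pink rim sc',onz(d,*S(182,332),.062));p('pink si',onz(s,*T(130,204),.062));p('green sc',onz(d,*S(176,196),.062));p('green si',onz(s,*T(288,72),.062))
p('housing top sc',dep(d,*S(585,50)));p('white cap',onz(d,355,335,.068));p('orange',onz(d,424,374,.068))
w=vision.get_image('wrist'); print(w['fx'],w['cx'],w['cy'],w['D']);print(np.round(w['tool_from_camera'],3))
E
```

```text
sc FL [0.3923 0.0836 0.004 ]
sc FR [ 0.3846 -0.0226  0.004 ]
sc BR [ 0.6755 -0.0516  0.004 ]
si FL [0.3929 0.0828 0.004 ]
si FR [ 0.384  -0.0237  0.004 ]
si BR [ 0.6819 -0.0531  0.004 ]
cup rim sc [0.4388 0.2846 0.062 ]
cup rim si [0.4405 0.2803 0.062 ]
cup floor sc [0.4396 0.287  0.002 ]
pink rim sc [0.439  0.1683 0.062 ]
pink si [0.44   0.1706 0.062 ]
green sc [0.5403 0.2826 0.062 ]
green si [0.5393 0.2809 0.062 ]
housing top sc [0.6428 0.0047 0.2322]
white cap [ 0.4499 -0.209   0.068 ]
orange [ 0.4479 -0.3445  0.068 ]
336.91528002906267 317.13005209457543 240.0978667033569 [0.01348876 0.         0.         0.         0.        ]
[[-0.001 -0.951 -0.308  0.078]
 [ 1.    -0.001  0.    -0.001]
 [-0.001 -0.308  0.951 -0.143]
 [ 0.     0.     0.     1.   ]]
```

```bash
cat >> h.py <<'E'
from scipy.spatial.transform import Rotation as Rn
yaw=-0.092; O=np.array([0.5277,0.0173,0]); Rd=Rn.from_euler('z',yaw).as_matrix()
def W(x,y,z): return O+Rd@np.array([x,y,z])/1000
# tool attitude: pitch t = lean (rad) of tool body toward dispenser front; tool +x toward dispenser front(sgn=1)/back
def att(t,sgn=1,yw=None):
    R=Rd if yw is None else Rn.from_euler('z',yw).as_matrix()
    z=R@np.array([np.sin(t),0,-np.cos(t)]); y=R@np.array([0,sgn,0.]); x=np.cross(y,z)
    return Rn.from_matrix(np.c_[x,y,z])
def camview(w):
    T=np.eye(4);T[:3,:3]=Rn.from_quat(status.get_tcp_rot()).as_matrix();T[:3,3]=status.get_tcp_pos()
    return np.linalg.inv(T@w['tool_from_camera'])
E
python3 - <<'E'
from h import *
print(att(0).as_matrix()[:,0], Rn.from_quat(status.get_tcp_rot()).as_matrix().round(2).tolist())
tc=vision.get_image('wrist')['tool_from_camera']
tgt=W(0,38,185); best=[]
for az in (60,75,90,105,120):
 for el in (10,20,30,45):
  for dist in (.17,.22):
   a,e=np.radians([az,el]); u=Rd@np.array([np.cos(a)*np.cos(e),np.sin(a)*np.cos(e),np.sin(e)]); C=tgt+dist*u
   for roll in range(0,360,30):
    z=-u; x0=np.cross([0,0,-1.],z); x0/=np.linalg.norm(x0); y0=np.cross(z,x0)
    r=np.radians(roll); x=np.cos(r)*x0+np.sin(r)*y0; M=np.eye(4); M[:3,:3]=np.c_[x,np.cross(z,x),z]; M[:3,3]=C
    T=M@np.linalg.inv(tc)
    if T[2,3]<.12: continue
    q=ctrl.ik(T[:3,3],Rn.from_matrix(T[:3,:3]).as_quat())
    if q is not None: best.append((np.abs(np.array(q)-status.get_joints()).max(),el,az,dist,roll,T[:3,3].round(3),np.round(q,2)))
best.sort(key=lambda b:b[0])
for b in best[:25]: print(*b)
for nm,p,t in (('cup',[.44,.283,.03],.5),('place',W(-100,0,40),.5),('tab',W(-38,0,157),.49),('tab2',W(-40,0,230),-.1)):
  for s in(1,-1): print(nm,s,ctrl.ik(p,att(t,s).as_quat()))
E
```

```text
[-0.99577098  0.09187027  0.        ] [[-0.97, 0.23, -0.0], [0.23, 0.97, -0.0], [0.0, -0.0, -1.0]]
0.8208642794737573 30 105 0.22 120 [0.55  0.104 0.228] [ 0.3   0.65  1.12 -0.81  1.81 -0.78]
0.8212924223653952 30 120 0.22 150 [0.529 0.098 0.238] [ 0.3   0.46  1.37 -0.79  1.45 -0.41]
0.8248434092024686 20 90 0.22 180 [0.536 0.101 0.234] [ 0.31  0.6   1.2  -0.82  1.73  0.43]
0.8345050366831095 20 90 0.22 150 [0.552 0.101 0.23 ] [ 0.29  0.7   1.05 -0.82  1.91 -0.11]
0.8454413735340363 30 105 0.22 150 [0.54  0.097 0.238] [ 0.28  0.55  1.22 -0.74  1.66 -0.29]
0.8485882018253856 30 105 0.22 180 [0.526 0.092 0.242] [ 0.27  0.45  1.36 -0.73  1.47  0.23]
0.8509164356866052 30 120 0.22 180 [0.517 0.089 0.242] [ 0.27  0.36  1.51 -0.77  1.25  0.08]
0.8591863183241766 20 75 0.22 180 [0.548 0.098 0.234] [ 0.26  0.69  1.03 -0.76  1.94  0.52]
0.8702760996576866 30 90 0.22 180 [0.536 0.092 0.242] [ 0.25  0.53  1.21 -0.69  1.67  0.37]
0.8752905629459058 30 120 0.22 120 [0.537 0.107 0.228] [ 0.34  0.56  1.3  -0.88  1.59 -0.85]
0.8783085871751553 30 90 0.22 120 [0.562 0.098 0.228] [ 0.24  0.74  0.95 -0
[... 1122 characters left out ...]
03]
0.8973852294686333 20 75 0.22 150 [0.563 0.094 0.23 ] [ 0.23  0.78  0.89 -0.75  2.11 -0.03]
0.8985350717120586 30 120 0.17 120 [0.555 0.068 0.203] [ 0.27  0.59  1.34 -0.9   1.49 -0.85]
cup 1 [ 0.47319322  0.53391962  1.92012633 -0.81075503  0.36212251 -0.28568275]
cup -1 [ 0.47319322  0.53391962  1.92012633 -0.81075503  0.36212251  2.85590991]
place 1 None
place -1 None
tab 1 [-0.236395    0.20117336  1.92370502  0.13323291  0.53494141 -1.81319282]
tab -1 [-0.236395    0.20117336  1.92370502  0.13323291  0.53494141  1.32839984]
tab2 1 [-0.19449384  0.31917242  1.4003997  -0.01022701  1.52150178 -1.67227773]
tab2 -1 [-0.19449384  0.31917242  1.4003997  -0.01022701  1.52150178  1.46931492]
```

```bash
python3 - <<'E'
from h import *
for x,z in ((-100,25),(-140,25),(-140,60)):
 for t in (0,.1,.2,.3,.4):
  q=ctrl.ik(W(x,0,z),att(t).as_quat()); print(x,z,t,None if q is None else np.round(q,2))
tc=vision.get_image('wrist')['tool_from_camera']
tgt=W(0,38,180)
for az,el,dist,roll in ((105,25,.28,180),(105,25,.28,150),(95,20,.26,180)):
    a,e=np.radians([az,el]); u=Rd@np.array([np.cos(a)*np.cos(e),np.sin(a)*np.cos(e),np.sin(e)]); C=tgt+dist*u
    z=-u; x0=np.cross([0,0,-1.],z); x0/=np.linalg.norm(x0); y0=np.cross(z,x0)
    r=np.radians(roll); x=np.cos(r)*x0+np.sin(r)*y0; M=np.eye(4); M[:3,:3]=np.c_[x,np.cross(z,x),z]; M[:3,3]=C
    T=M@np.linalg.inv(tc); q=ctrl.ik(T[:3,3],Rn.from_matrix(T[:3,:3]).as_quat())
    print(T[:3,3],q)
    if q is not None: break
ctrl.goto_joints(q); V=camview(None or vision.get_image('wrist')); w=vision.get_image('wrist'); w['view']=V
pickle.dump(w,open('w1.pkl','wb')); I=w['image']
P=[W(81,0,195),W(81,33,195)]
print(proj(w,P).round(), status.get_time())
cv2.imwrite('pics/w1.png',cv2.rotate(I,cv2.ROTATE_180))
E
```

```text
-100 25 0 [-0.22  0.47  1.91 -0.    0.76 -1.69]
-100 25 0.1 [-0.22  0.45  1.98  0.02  0.62 -1.72]
-100 25 0.2 [-0.23  0.43  2.05  0.06  0.46 -1.77]
-100 25 0.3 [-0.24  0.43  2.12  0.15  0.3  -1.86]
-100 25 0.4 None
-140 25 0 [-0.23  0.43  2.01 -0.    0.7  -1.71]
-140 25 0.1 [-0.24  0.41  2.08  0.03  0.55 -1.74]
-140 25 0.2 [-0.25  0.4   2.15  0.08  0.4  -1.8 ]
-140 25 0.3 [-0.26  0.39  2.22  0.22  0.23 -1.95]
-140 25 0.4 None
-140 60 0 [-0.23  0.36  1.97 -0.    0.81 -1.71]
-140 60 0.1 [-0.24  0.33  2.04  0.02  0.68 -1.74]
-140 60 0.2 [-0.25  0.3   2.11  0.06  0.53 -1.78]
-140 60 0.3 [-0.26  0.29  2.18  0.14  0.38 -1.86]
-140 60 0.4 [-0.28  0.29  2.25  0.34  0.22 -2.08]
[0.51595868 0.15005448 0.25853906] [ 0.40573107  0.49176363  1.27587265 -0.79259064  1.60590702  0.30315714]
[[387. 280.]
 [403. 269.]] 2.2917
```

View pics/w1.png

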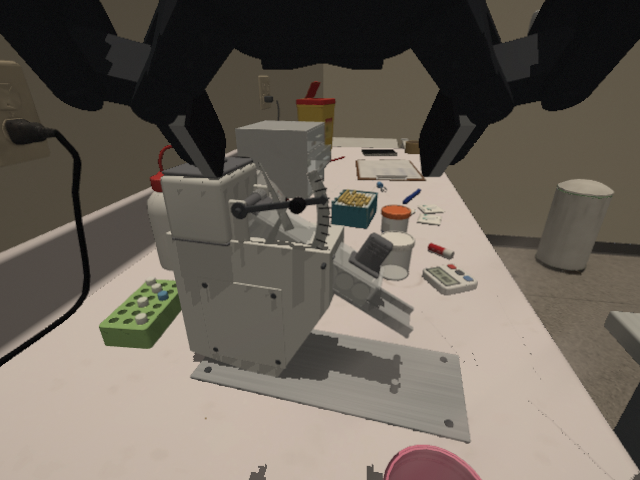

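```bash
cat >> h.py <<'E'
A0=np.radians(28)
def arm(r,h,a,y=0): # point r in front of hinge, h above lid plane, lid angle a
    b=A0-a; return W(81-r*np.cos(b)-h*np.sin(b), y, 195-r*np.sin(b)+h*np.cos(b))
E
python3 - <<'E'
from h import *
w=load('w1'); I=w['image']
x0,y0,x1,y1=200,160,440,340
s=3.3
r=lambda q:(639-q[0],479-q[1])
J=cv2.resize(cv2.rotate(I,cv2.ROTATE_180)[130:310,210:450],None,fx=s,fy=s,interpolation=cv2.INTER_CUBIC)
def dot(p,c,t=None):
    u=r(proj(w,[p])[0]); u=(int((u[0]-210+.5)*s),int((u[1]-130+.5)*s)); cv2.circle(J,u,2,c,-1)
    if t: cv2.putText(J,t,(u[0]+4,u[1]+4),0,.4,c,1)
dot(W(81,33,195),(0,0,255),'H'); 
for a in np.arange(0,1.0,.1): dot(arm(87,0,a,33),(0,0,255),f'{a:.1f}')
for rr in (100,123,140): dot(arm(rr,0,0,0),(255,0,0)); 
dot(arm(123,22,0,6),(0,255,0),'T'); dot(arm(123,34.5,0,6),(0,255,0))
dot(W(-76,18,80),(255,0,255));dot(W(-76,-18,80),(255,0,255))
cv2.imwrite('pics/w1c.png',J)
for p in ((140,55,4),(-140,55,4),(-140,-55,4)): print(r(proj(w,[W(*p)])[0]))
E
```

```text
(np.float64(195.72464398553183), np.float64(375.4445020919527))
(np.float64(467.5128206443037), np.float64(439.5913433463937))
(np.float64(456.27319832403873), np.float64(353.41074255470147))
```

View pics/w1c.png

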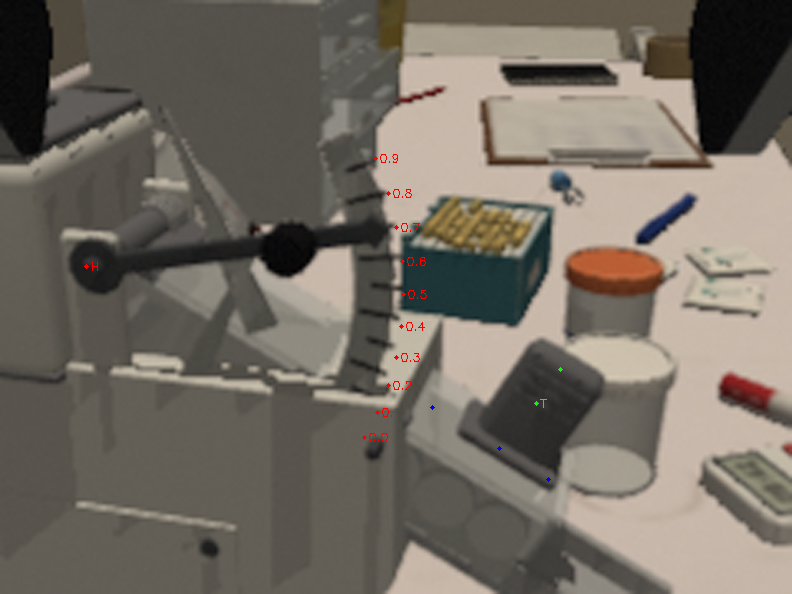

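```bash
python3 - <<'E'
from h import *
w=load('w1'); Z=w['z_map']; V=w['view']
def D(u,v): # in rotated px -> dispenser frame mm
    u,v=639-u,479-v
    p=dep(w,u,v); return ((Rd.T@(p-O))*1000).round(1)
C=lambda a,b:(210+a/3.3-.5,130+b/3.3-.5)
for n,p in (('hub',(98,265)),('knob',(287,248)),('tipin',(365,234)),('tip',(378,230)),('arm',(220,255)),('pin',(373,450)),('pin2',(370,447)),('finc',(543,410)),('fintop',(540,350)),('finlow',(520,440)),('fin r',(575,400))): print(n,D(*C(*p)))
for u,v in ((464,422),(455,390),(460,368),(450,423),(300,390),(220,190),(200,210),(200,250),(250,320)): print(u,v,D(u,v))
# plate extents from depth, z 0..8mm: slices
vv,uu=np.mgrid[0:480:2,0:640:2]; ok=Z[::2,::2]>0; uu=uu[ok];vv=vv[ok]
n=cv2.undistortPoints(np.c_[uu,vv].astype(float)[:,None],K(w),np.array(w['D'],float))[:,0]
P=(np.c_[n,np.ones(len(n))]*Z[vv,uu][:,None]-V[:3,3])@V[:3,:3]
Q=(P-O)@Rd*1000
m=(np.abs(Q[:,0])<300)&(np.abs(Q[:,1])<110)
g=w['image'][vv,uu].astype(int)
for y in (40,20,0,-20,-40):
    k=m&(abs(Q[:,1]-y)<4)&(Q[:,0]<-60)&(Q[:,2]<20); q=Q[k];gg=g[k][:,0]; o=np.argsort(q[:,0]); print(y,[(int(q[i,0]),int(gg[i]),round(q[i,2],1)) for i in o[::max(1,len(o)//16)]])
# housing right-side/back/left planes: left face y for z 60..140
k=m&(Q[:,2]>40)&(Q[:,2]<120)&(Q[:,0]>20)&(Q[:,0]<120)&(Q[:,1]>0); q=Q[k]; print(len(q),np.polyfit(q[:,0],q[:,1],1),np.median(q[:,1]))
E
```

```text
hub [ 76.8  34.2 196.2]
knob [ 21.3  41.3 208.5]
tipin [  3.9  33.1 210.9]
tip [  0.9  32.3 211.9]
arm [ 42.6  32.6 201.7]
pin [1.000e-01 3.940e+01 1.544e+02]
pin2 [  0.9  39.2 155. ]
finc [-39.9   5.9 154.7]
fintop [-37.9   5.8 172.7]
finlow [-34.3   7.3 145.1]
fin r [-48.5   7.6 159.8]
464 422 [-139.3   36.2    2.5]
455 390 [-133.9    0.9    3.9]
460 368 [-143.3  -37.5   -0.9]
450 423 [-125.8   43.     5.2]
300 390 [23.3 43.   3.1]
220 190 [ 90.4  38.6 214.3]
200 210 [111.3  41.1 195.1]
200 250 [123.7  33.8 150.5]
250 320 [78.2 34.1 76.4]
40 [(-277, 125, np.float64(-2.0)), (-265, 163, np.float64(-0.4)), (-255, 164, np.float64(0.4)), (-244, 165, np.float64(1.9)), (-233, 165, np.float64(-0.4)), (-221, 165, np.float64(-0.1)), (-209, 166, np.float64(-0.8)), (-197, 166, np.float64(0.1)), (-185, 167, np.float64(-0.1)), (-172, 166, np.float64(0.6)), (-157, 166, np.float64(0.8)), (-143, 155, np.float64(-0.2)), (-128, 112, np.float64(5.5)), (-110, 128, np.float64(3.8)), (-95, 128, np.float64(3.2)), (-80, 131, np.float64(4.8)), (-63, 135, np.float64(3.3))]
20 [(-277, 143, np.float64(-4.6)), 
[... 1339 characters left out ...]
.4)), (-125, 129, np.float64(4.2)), (-108, 134, np.float64(2.6)), (-93, 132, np.float64(3.6)), (-79, 130, np.float64(3.3))]
-40 [(-271, 123, np.float64(-4.1)), (-257, 165, np.float64(0.3)), (-247, 164, np.float64(0.8)), (-237, 165, np.float64(-0.2)), (-227, 166, np.float64(-1.1)), (-218, 167, np.float64(-0.2)), (-206, 168, np.float64(0.1)), (-194, 168, np.float64(0.6)), (-182, 169, np.float64(-0.9)), (-170, 170, np.float64(-0.9)), (-157, 170, np.float64(-0.5)), (-144, 169, np.float64(-0.1)), (-128, 122, np.float64(3.3)), (-117, 133, np.float64(3.4)), (-104, 133, np.float64(3.1)), (-90, 132, np.float64(2.3)), (-76, 131, np.float64(3.0))]
1436 [1.89615679e-02 3.31962349e+01] 34.612659074172974
```

```bash
sed -i 's/^yaw=-0.092; O=.*; Rd/yaw=-0.079; O=np.array([0.528,0.0190,0]); Rd/' h.py
cat >> h.py <<'E'
def tcp(g,t): return np.array(g)+ctrl.grasp_offset*(Rd@np.array([np.sin(t),0,-np.cos(t)]))
TL=0.2
E
python3 - <<'E'
from h import *
A=att(TL).as_quat(); g=np.array([.4395,.2835,.042]); up=np.array([0,0,.1])
G=tcp(g,TL); print(ctrl.grasp_offset)
hand.grip(.085)
ctrl.move_ptp(G+up,A)
ctrl.move_straight(G,.12)
hand.grip(.04)
print(status.get_opening(),status.get_grip_force())
ctrl.move_straight(G+up,.15)
print(status.get_opening(),status.get_tcp_pos()-(G+up),status.get_time())
P=tcp(W(-160,0,142),TL); ctrl.move_straight(P,.2)
a=vision.get_image('scene');b=vision.get_image('side');pickle.dump(a,open('s1.pkl','wb'));pickle.dump(b,open('t1.pkl','wb'))
c=proj(a,[W(-160,0,100)])[0].astype(int);e=proj(b,[W(-160,0,100)])[0].astype(int);print(c,e)
f=lambda I,c:cv2.resize(I[max(0,c[1]-70):c[1]+80][:150,max(0,c[0]-60):][:,:130],(390,450))
cv2.imwrite('pics/p1.png',np.hstack([f(a['image'],c),f(b['image'],e)])); print(status.get_time())
E
```

```text
0.0187
0.06401674895580052 62.567903394810855
0.06399302777623903 [-0.00043493 -0.000191   -0.00076773] 5.8833
[223 290] [239 233]
7.4417
```

View pics/p1.png

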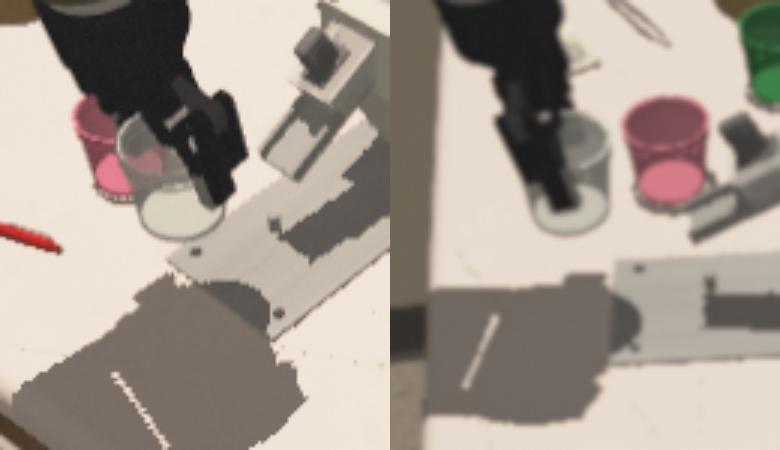

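```bash
python3 - <<'E'
from h import *
mv=lambda x,z,v: ctrl.move_straight(tcp(W(x,0,z),TL),v)
mv(-155,51,.15); mv(-101,51,.08); mv(-101,46.5,.04)
print(status.get_ft_force()); hand.grip(.085); print(status.get_time())
mv(-120,140,.12)
a=vision.get_image('scene');b=vision.get_image('side');pickle.dump(a,open('s2.pkl','wb'));pickle.dump(b,open('t2.pkl','wb'))
c=proj(a,[W(-100,0,4)])[0].astype(int);e=proj(b,[W(-100,0,4)])[0].astype(int);print(c,e)
f=lambda I,c:cv2.resize(I[max(0,c[1]-90):c[1]+60][:150,max(0,c[0]-60):][:,:130],(390,450))
J=np.hstack([f(a['image'],c),f(b['image'],e)]); cv2.imwrite('pics/p2.png',J); print(status.get_time())
E
```

```text
[-6.47518444  1.14521338 22.81660703]
9.6417
[250 308] [272 265]
10.6833
```

View pics/p2.png

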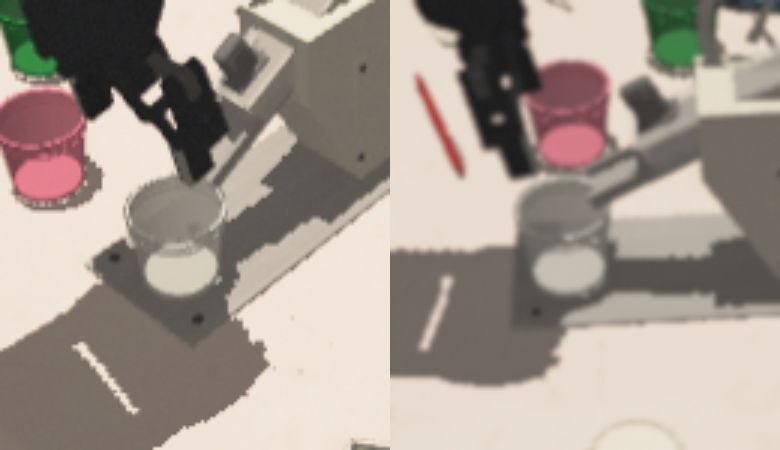

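```bash
python3 - <<'E'
from h import *
H=26
def pose(a,h=H): t=A0-a; return tcp(arm(123,h,a),t),att(t).as_quat()
al=np.linspace(0,.69,8)
print([ctrl.ik(*pose(a)) is not None for a in al], ctrl.ik(*pose(0,90)) is not None)
hand.grip(.045)
ctrl.move_ptp(*pose(0,90)); ctrl.move_straight(pose(0)[0],.1)
print(status.get_ft_force(),status.get_time())
hand.grip(0.0); print(status.get_opening(),status.get_grip_force(),status.get_ft_force(),status.get_time())
if .009<status.get_opening()<.016:
    for a in al[1:]:
        p,q=pose(a); ctrl.move_straight(p,.04,q)
        print(round(a,2),status.get_ft_force().round(1) if hasattr(status.get_ft_force(),'round') else status.get_ft_force(),status.get_opening())
ctrl.sleep(.5)
print(status.get_time())
a=vision.get_image('scene');b=vision.get_image('side');w=vision.get_image('wrist');w['view']=camview(w)
for n,x in (('s3',a),('t3',b),('w3',w)): pickle.dump(x,open(n+'.pkl','wb'))
P=[W(-50,0,100)];c=proj(a,P)[0].astype(int);e=proj(b,P)[0].astype(int);print(c,e)
f=lambda I,c:cv2.resize(I[max(0,c[1]-85):c[1]+65][:150,max(0,c[0]-65):][:,:130],(390,450),interpolation=cv2.INTER_CUBIC)
cv2.imwrite('pics/p3.png',np.hstack([f(a['image'],c),f(b['image'],e)]))
E
```

```text
[True, True, True, True, True, True, True, True] True
[0.30813142 0.19064785 0.43424343] 12.4083
0.011289485705081889 58.86232852935791 [-0.38888059  6.72199782  3.7163286 ] 12.8
0.1 [-2.5  6.5  7.1] 0.011105478642285279
0.2 [ 2.4  5.  -1.9] 0.011109465627056024
0.3 [ 2.5  5.  -2. ] 0.011022002398101737
0.39 [ 2.4  4.8 -2.9] 0.010950075615944346
0.49 [ 2.6  5.1 -4.2] 0.011027777104960826
0.59 [ 2.4  4.7 -5.4] 0.011205806811476314
0.69 [ 1.5  5.9 -6.7] 0.011217487415521353
16.45
[265 261] [292 229]
```

View pics/p3.png

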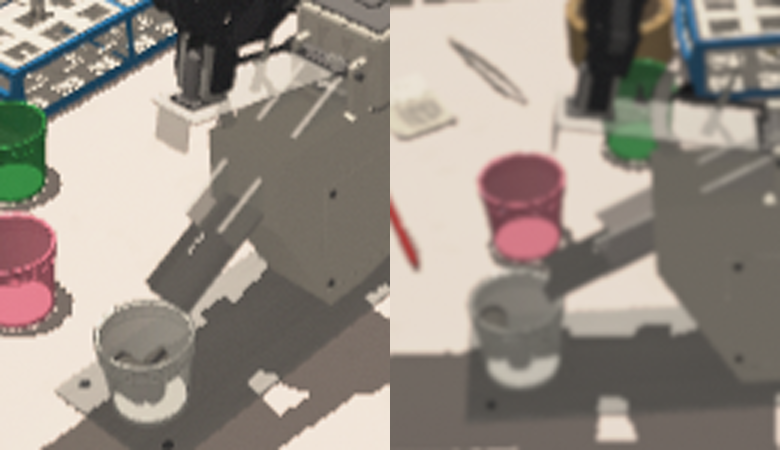

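```bash
python3 - <<'E'
from h import *
for n in('s3','t3'):
    d=load(n); V=d['view'];Z=d['z_map']
    vv,uu=np.nonzero(Z>0); q=cv2.undistortPoints(np.c_[uu,vv].astype(float)[:,None],K(d),np.array(d['D'],float))[:,0]
    Q=((np.c_[q,np.ones(len(q))]*Z[vv,uu][:,None]-V[:3,3])@V[:3,:3]-O)@Rd*1000
    m=(Q[:,0]>-60)&(Q[:,0]<55)&(abs(Q[:,1])<17)&(Q[:,2]>185)&(Q[:,2]<240); m2=m
    q=Q[m]
    for _ in range(8):
        c=np.polyfit(q[:,0],q[:,2],1); r=q[:,2]-np.polyval(c,q[:,0]); q=q[(r<2*max(2,r.std()))&(r>-2*max(2,r.std()))]
    print(n,len(q),c,'angle',A0-np.arctan(c[0]),np.polyval(c,81))
t=load('t3');s=load('s3');w=load('w3')
for k in np.arange(.5,.95,.1): print(round(k,1),proj(s,[arm(87,0,k,33)])[0].round(1),proj(t,[arm(87,0,k,33)])[0].round(1))
c=proj(s,[arm(87,0,.7,33)])[0].astype(int); e=proj(t,[arm(87,0,.7,33)])[0].astype(int)
f=lambda I,c:cv2.resize(I[c[1]-25:c[1]+25,c[0]-33:c[0]+33],(400,300),interpolation=cv2.INTER_CUBIC)
cu=proj(w,[W(-100,0,40)])[0].astype(int); print(c,e,cu)
k=proj(s,[W(-100,0,40)])[0].astype(int)
J=np.vstack([np.hstack([f(s['image'],c),f(t['image'],e)]),np.hstack([cv2.resize(w['image'],(400,300)),f(s['image'],k)])])
cv2.imwrite('pics/p4.png',J)
E
```

```text
s3 373 [ -0.22102656 213.70189023] angle 0.7062214548140582 195.79873868259443
t3 535 [ -0.21294923 212.70210782] angle 0.6985073646043218 195.45322023434454
0.5 [267.5 206.9] [311.6 181.2]
0.6 [267.6 203.1] [311.7 177.7]
0.7 [267.9 199.1] [312.3 174.1]
0.8 [268.5 195. ] [313.2 170.5]
0.9 [269.5 190.8] [314.6 167. ]
[267 199] [312 174] [317 188]
```

View pics/p4.png

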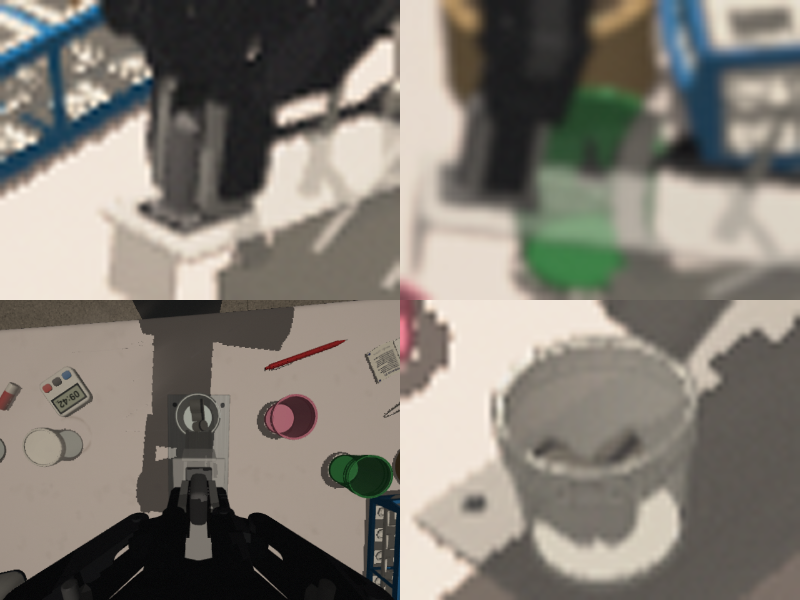

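```bash
python3 - <<'E'
from h import *
w=vision.get_image('wrist'); w['view']=camview(w); pickle.dump(w,open('w4.pkl','wb'))
for n in('s3','t3','w4'):
    d=load(n); V=d['view'];Z=d['z_map']
    vv,uu=np.nonzero(Z>0); q=cv2.undistortPoints(np.c_[uu,vv].astype(float)[:,None],K(d),np.array(d['D'],float))[:,0]
    Q=((np.c_[q,np.ones(len(q))]*Z[vv,uu][:,None]-V[:3,3])@V[:3,:3]-O)@Rd*1000
    h=Q[:,2]-(80+.532*(Q[:,0]+76))
    for x in range(-70,40,10):
        m=(abs(Q[:,0]-x)<5)&(abs(Q[:,1])<12)&(h>-15)&(h<40)
        if m.sum()>3: print(n,x,m.sum(),np.percentile(h[m],[5,50,95]).round())
    m=(np.hypot(Q[:,0]+100,Q[:,1])<27)&(Q[:,2]<75)
    print(n,'cup z',np.histogram(Q[m,2],range(0,80,8))[0])
c=proj(w,[W(-100,0,30)])[0].astype(int); I=w['image'][c[1]-40:c[1]+40,c[0]-40:c[0]+40]
print(cv2.resize(I[:,:,1],(40,40),interpolation=cv2.INTER_AREA)[6:34,6:34])
E
```

```text
s3 -70 43 [-1.  2.  4.]
s3 -60 43 [-1.  2.  3.]
s3 -50 45 [-1.  1.  4.]
s3 -40 43 [-1.  1.  3.]
s3 -30 32 [-2.  1.  4.]
s3 -20 16 [-2.  1.  3.]
s3 -10 22 [-1.  2. 33.]
s3 0 97 [ 4. 23. 37.]
s3 10 20 [36. 38. 40.]
s3 20 30 [31. 34. 36.]
s3 30 33 [26. 29. 30.]
s3 cup z [14 14 17 64 50 27 48  8  1]
t3 -70 16 [-4.  1.  5.]
t3 -60 18 [0. 1. 3.]
t3 -50 23 [-1.  2.  7.]
t3 -40 10 [-1.  1. 19.]
t3 -10 5 [25. 28. 30.]
t3 10 29 [34. 38. 40.]
t3 20 36 [31. 33. 36.]
t3 30 34 [25. 28. 31.]
t3 cup z [40 33 34 35 32 25 50 10  2]
w4 -70 295 [-0.  1.  2.]
w4 -60 320 [-0.  1.  2.]
w4 cup z [611 163 317 464 141  30 375   4   0]
[[111 115  70  65  64  64  62  63  64  64  63  63  64  64  64  50  31  42
   58  55  56  55  55  58  65 107 119  83]
 [127  70  65  65  65  63  62  64  66  66  66  66  65  65  66  56  32  42
   59  55  55  55  56  58  67  65 113 113]
 [ 86  66  65  65  64  64  62  64  67  67  68  68  68  68  68  58  33  41
   61  56  55  55  55  58  67  67  68 126]
 [ 66  66  65  65  65  64  63  64  66  67  68  69  69  69  69  60  33  42
   80  82  56  55  55  63  66  67  66  82]
 [ 67  66  65  
[... 2093 characters left out ...]
123  73  70  70  70  72 104 152 161 108  61  61  61  61  59  38  38  61
   62  63  62  61  61  61  61  62  99 122]
 [126 108  72  69  58  56  64  88 134 139  78  60  60  59  60  53  37  42
   56  60  61  62  58  54  57  98 133  87]
 [ 76 130 115  71  54  50  56  67  68  84  78  60  55  55  59  66  61  49
   53  58  60  60  53  50  70 134  88 112]
 [ 57  74 120 122  56  50  48  50  51  52  52  50  50  50  58  51  51  51
   51  50  51  51  47  50  61  81  64 121]
 [ 54  56  68  99  59  49  47  51  51  50  51  50  51  50  51  50  50  51
   51  50  50  51  48  50  51  58  75 138]
 [ 54  54  55  58  50  49  48  51  50  50  51  49  51  50  52  50  50  50
   50  51  50  51  48  49  50  55  76 137]]
```

```bash
python3 - <<'E'
from h import *
ctrl.sleep(1.0); print(status.get_grip_force(),status.get_time()); print(ctrl.sign_off())
E
```

```text
58.55868637561798 17.65
the job is handed in; nothing more can be done
None
```

The job is handed in at 17.65 s: the cup stands on its place, and the lid is held at about 0.70 rad against an index I measured at about 0.69. Depth images show the visible chute (back to about x = −10 mm) clear and the capsules stacked two layers deep in the cup. I inferred all four from that stack height and did not count them one by one.

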